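Draw a cedar divider from the feed magazine and lay it in the box

TASK

Two gravity magazines on the cigar packer's bench hold stacks of cedar divider boards. From the one with the wider boards, draw out the bottom board, which already sticks out at the front, so that the stack drops down behind it and stays in the magazine. Lay that board flat in the middle of the open wooden box, lined up with the box's long sides.

Things in the scene. Friction and masses are not known exactly. Their poses are not given: they have to be found in the camera images.
- board: Bottom board of the wide stack: pale cedar slab 90 x 50 x 12 mm, loose, about 30 g. Origin: centre of its underside; x along its length, y across, z up. It starts level on the magazine's floor, 34 mm above the table; its -x end sticks out of the front by 37 to 43 mm with free air below and beside it. The slim boards are 30 mm wide; a spare wide one on the table is not wanted.
- next: The board just above it, same size and axes, origin at the centre of its underside (46 mm above the table at the start). It lies wholly inside the magazine, under a third board, and drops 12 mm onto the magazine's floor once the bottom board is drawn out.
- magazine: Wide magazine, fixed: wooden block 108 (x) x 64 (y) x 34 mm, its top the stack's floor; four steel corner angles rise to 76 mm. Origin: table level, under the stack's centre. Front: its own -x side, towards the robot, 54 mm from the origin. Only the bottom board slides out there, along -x, under 2 N; it is clear when its centre is 99 mm from the origin. The slim magazine's block is 44 mm wide.
- box: Open wooden box, fixed: 178 (x) x 132 (y) x 36 mm outside, walls and floor about 6 mm, so 166 x 120 mm inside. Origin: centre of its underside; x along its long sides, z up.

How it is judged:
On the way:
1. the bottom wide board has been drawn clear of the magazine and the next one has dropped onto the magazine's floor (horizontal distance between board and magazine above 0.097 m and z of next in the frame of magazine below 0.038 m and horizontal distance between next and magazine below 0.02 m), for 0.1 s.
At the end, for the whole second after the job is handed in: The drawn board lies flat and still on the floor of the box, its centre within 20 mm of the box's centre and its length within 15 degrees of the box's long sides; the next board lies on the magazine's floor, within 20 mm of the magazine's centre (horizontal distance between board and box below 0.02 m and z of board in the frame of box below 0.012 m and angle between board's own z axis and vertical below 0.12 rad and angle between the x axis of board and the x axis of box, either way round below 0.26 rad and linear speed of board below 0.02 m/s and z of next in the frame of magazine below 0.038 m and horizontal distance between next and magazine below 0.02 m); the robot touches nothing.
It also fails if it takes over 38 s, if anything falls off the work surface, if the arm or the gripper's body presses on something with over 40 N, if the wrist force passes 120 N, or if a joint passes its speed limit or range.

ROBOT

A 6-joint arm with a two-finger parallel gripper is mounted at the origin on the work surface. World frame = base frame: x ahead of the robot, y to its left, z up, the work surface at z = 0. Lengths are in m, angles in rad, forces in N, time in s.
With the tool pointing down it reaches from about 0.325 to 0.9 m from the base axis. Payload 6.1 kg.
Tool frame: the origin (TCP) lies midway between the tips of the shut fingers; the grasp point (between the pads) lies 19 mm behind it; z points along the fingers, y is the line along which they close (so a half turn about z gives the same grasp; the last joint's range is limited). The gripper opens to 85 mm and grips with 20 to 120 N. Pads are 22 mm wide; open, the fingers measure 114 mm over their backs; the gripper's body (76 mm by 85 mm) begins 54 mm behind the grasp point. The pads swing forward as they close: fully open they stand 13 mm farther back than shut.
Start: joints at [-1.431, 0.22, 1.526, -0, 1.395, -0.126], TCP at [0.164, -0.603, 0.231] pointing down, gripper open.
Joint ranges: [-2.98, 2.98], [-0.91, 2.08], [0.09, 2.57], [-1.24, 4.39], [0.2, 2.65], [-2.68, 2.68]. Speed limits (rad/s): [2.57, 2.57, 3.01, 3.14, 3.14, 3.14].

INTERFACE

Orientations are given as [roll, pitch, yaw] about the fixed x, y, z axes, in that order (R = Rz(yaw) Ry(pitch) Rx(roll)).
In Python, from plant import movep, move_l, set_joints, gripper_to, hold, inverse_kinematics, observe, get_image, get_calibration, Unreachable, job_done gives the robot as it stands. Calls block until the motion is done:
- movep(position, orientation): joint-space move of the TCP to a pose.
- move_l(position, feed=0.15, rotation=None, max_force=None): straight line of the TCP; rotation=None keeps the orientation; feed is the mean speed in m/s. With max_force (N) it stops when the force on the tool has changed by that much, and returns True; else False.
- set_joints(angles): joint-space move.
- gripper_to(opening, f_grip=None): finger opening in m; f_grip is the grip in N (None keeps the last); returns when the fingers have stopped.
- hold(seconds).
- inverse_kinematics(position, orientation): joint angles nearest the present ones, or None.
- observe(): the state.
- get_image(name): name is "scene" or "side" or "wrist"; returns (picture, depth): 480x640x3 uint8, red, green, blue; 480x640 float32, m along the optical axis (not along the pixel's ray), 0 where there is no reading.
- get_calibration(name): a dict with "intrinsics" (3x3 intrinsics, pixels), "dist_coeffs" ([k1, k2, p1, p2, k3] as OpenCV has them; the pictures are not rectified), "world_from_camera" (4x4, takes a point from camera to world coordinates). Camera axes: x right, y down, z forward; pixel columns grow to the right and rows downward; lengths in m; the calibration is good to about 2 mm. A picture is of the moment at which its call begins: read the wrist's pose just before it. get_calibration takes no time and is no camera call; for the wrist camera it gives the pose at the moment of the call.
A pose or a line that the arm cannot do raises Unreachable and nothing moves.
- job_done(): hands the job in; it is judged then, once.
The state is a dict: "time_s": time; "q": joint angles; "joint_velocities": joint speeds; "joint_torque": joint torques, N m; "eef_pos": TCP position; "tcp_rot": TCP orientation; "ft_force": force on the tool from outside, world axes, zero at the start; "torque": the same for the moment, N m; "opening": finger opening in m; "grasp_force": force on a finger pad.
Only numpy, scipy, OpenCV 4.12 (cv2) and the standard library are available. Lean on these libraries where they do the work, as an engineer would, in place of code of your own. Each camera call takes 0.05 s, during which the arm holds its last target. There are 200 camera calls.

## Working session

There is one attempt and no reset: what is moved stays moved. The work goes in short steps, each a Python script; the robot and the scene stay as the last script left them, time stands still between calls to the robot, and variables do not carry over. Pictures are saved under pics/ and viewed, at most 10 in all, crops included, and the job is handed in when it is done.

```bash
mkdir -p pics; cat > h.py <<'E'
import numpy as np, cv2
from plant import *
def snap(n):
    c=get_calibration(n); im,d=get_image(n); return im,d,c
def cloud(d,c):
    v,u=np.nonzero(d>0); K=np.array(c["intrinsics"]); 
    p=cv2.undistortPoints(np.stack([u,v],1).astype(float)[:,None],K,np.array(c["dist_coeffs"]))[:,0]
    z=d[v,u][:,None]; P=np.hstack([p*z,z]); T=np.array(c["world_from_camera"])
    W=np.full(d.shape+(3,),np.nan); W[v,u]=P@T[:3,:3].T+T[:3,3]; return W
def save(im,n): cv2.imwrite(f"pics/{n}.png",im[:,:,::-1])
E
python3 - <<'E'
from h import *
for n in("scene","side"):
    im,d,c=snap(n); save(im,n); np.savez(n,im=im,W=cloud(d,c)); print(np.array(c["world_from_camera"]).round(2).tolist())
print(observe()["time_s"])
E
```

```text
[[0.6, 0.61, -0.52, 0.98], [0.8, -0.47, 0.38, -0.28], [-0.01, -0.64, -0.77, 0.69], [0.0, 0.0, 0.0, 1.0]]
[[0.98, -0.11, 0.15, 0.4], [-0.18, -0.51, 0.84, -0.89], [-0.02, -0.85, -0.53, 0.6], [0.0, 0.0, 0.0, 1.0]]
0.1
```

View pics/scene.png

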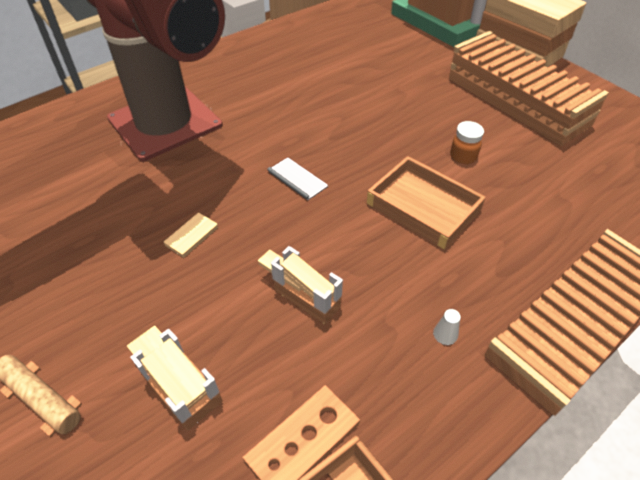

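View pics/side.png

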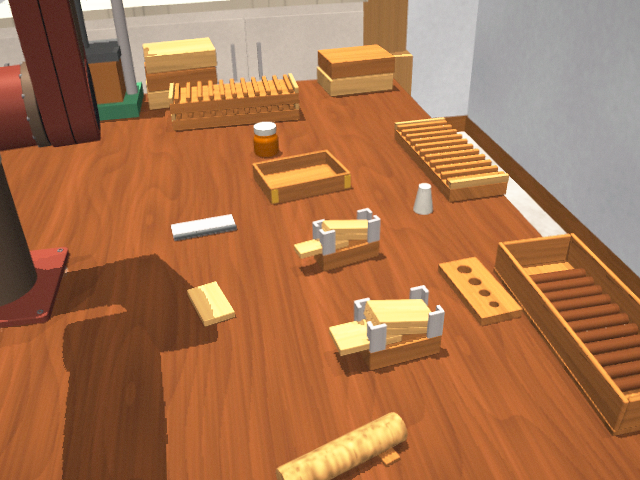

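The wide magazine is at scene (172,375) / side (400,330), with its board sticking out at scene (148,342) / side (350,335). The open box is at scene (427,202) / side (302,177), and the spare board lies at scene (190,235). Next I measure these from the depth.

```bash
python3 - <<'E'
from h import *
S=np.load("scene.npz")["W"]; D=np.load("side.npz")["W"]
for nm,(us,vs),(ud,vd) in [("prot",(148,342),(350,335)),("top",(172,372),(400,315)),("boxfloor",(427,202),(302,180))]:
    print(nm,S[vs,us].round(4),D[vd,ud].round(4))
bc=(S[202,427]+D[180,302])/2; mc=(S[372,172]+D[315,400])/2
def rect(P,nm):
    r=cv2.minAreaRect((P[:,:2]*1000).astype(np.float32)); print(nm,len(P),"c",np.round(r[0],1),"size",np.round(r[1],1),"ang",round(r[2],2),"z",np.round(np.median(P[:,2]),4))
def sel(W,c,r,a,b):
    P=W.reshape(-1,3); P=P[~np.isnan(P[:,0])]; return P[(np.hypot(*(P[:,:2]-c[:2]).T)<r)&(P[:,2]>a)&(P[:,2]<b)]
for n,W in(("scene",S),("side",D)):
    rect(sel(W,bc,.13,.030,.042),n+" box rim"); rect(sel(W,bc,.13,.015,.042),n+" box")
    rect(sel(W,mc,.12,.072,.080),n+" angles top"); rect(sel(W,mc,.12,.008,.030),n+" block")
    P=sel(W,mc,.12,.043,.050); rect(P,n+" z46")
    print(n,"hist z",np.histogram(sel(W,mc,.08,.02,.09)[:,2],np.arange(.02,.092,.004))[0])
# top-down map of both, scale 2px/mm
im=np.zeros((560,560,3),np.uint8)
for n,W in(("scene",S),("side",D)):
    I=np.load(n+".npz")["im"]; m=(~np.isnan(W[...,0]))&(W[...,2]>.01)
    x=((W[...,0]-mc[0])*2000+280); y=((W[...,1]-mc[1])*2000+280)
    m&=(x>0)&(x<560)&(y>0)&(y<560)
    o=np.argsort(W[m][:,2]); z=W[m][o][:,2]
    col=cv2.applyColorMap(np.clip(z*3000,0,255).astype(np.uint8)[:,None],cv2.COLORMAP_JET)[:,0]
    for a,b,c in zip(x[m][o],y[m][o],col): cv2.circle(im,(int(a),int(b)),1,c.tolist(),-1)
cv2.imwrite("pics/map.png",im); print("mc",mc)
E
```

```text
prot [ 0.5414 -0.2745  0.0433] [ 0.5481 -0.2772  0.0435]
top [ 0.6215 -0.2681  0.0693] [ 0.6167 -0.282   0.071 ]
boxfloor [0.5644 0.2881 0.007 ] [0.5675 0.2783 0.0046]
scene box rim 1274 c [564.5 278.5] size [180.3 137.3] ang 11.13 z 0.0354
scene box 2486 c [564.6 278.2] size [180.3 137.9] ang 11.04 z 0.0303
scene angles top 1148 c [ 618.2 -266.2] size [109.8  64.8] ang 7.59 z 0.0757
scene block 358 c [ 638.7 -286.9] size [119.6  54.9] ang 40.19 z 0.0198
scene z46 714 c [ 598.6 -269. ] size [150.   64.5] ang 7.44 z 0.046
scene hist z [ 79  56 104 386  65  79 351  84  86 257 538 545 544 646 502   7   0]
side box rim 627 c [565.  276.8] size [180.  139.4] ang 11.3 z 0.0332
side box 1760 c [565.  275.6] size [180.4 141.7] ang 11.19 z 0.0268
side angles top 814 c [ 618.8 -267.3] size [109.4  67. ] ang 7.33 z 0.0749
side block 872 c [ 619.2 -298.4] size [ 27.1 111.7] ang 83.89 z 0.019
side z46 1148 c [ 598.5 -270.7] size [147.8  66.1] ang 7.32 z 0.0452
side hist z [163 162 220 344 153 234 688 176 205 366 470 471 458 591 223   2   0]
mc [ 0.61908927 -0.27505069  0.07015167]
```

View pics/map.png

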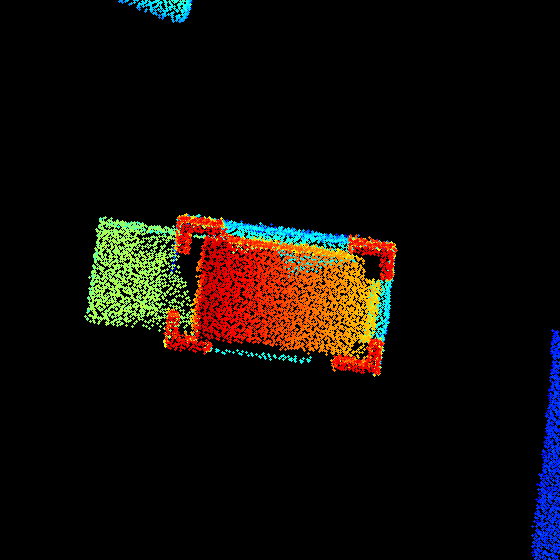

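The map shows the wide magazine and its board. The magazine centre is (0.6185,-0.2667) at yaw 7.45°, and its outline fits at 110x65 mm (given: 108x64). The protruding board has its front edge at map (93,270), about 40 mm out, at z≈0.045. The box centre is (0.5648,0.2775) at yaw 11.15°, fitted at 180x138 mm. Next I hover and check with the wrist camera.

```bash
cat >> h.py <<'E'
M=np.array([.6185,-.2667]); ma=np.radians(7.45); B=np.array([.5648,.2775]); ba=np.radians(11.15)
mx=np.array([np.cos(ma),np.sin(ma)]); bx=np.array([np.cos(ba),np.sin(ba)])
def fr(P,o,a): # world points -> frame (o,a)
    c,s=np.cos(a),np.sin(a); d=P[...,:2]-o; return np.stack([d[...,0]*c+d[...,1]*s,-d[...,0]*s+d[...,1]*c,P[...,2]],-1)
def st():
    o=observe(); print("t",round(o["time_s"],2),"tcp",np.round(o["eef_pos"],4),np.round(o["tcp_rot"],3),"q6",round(o["q"][5],2),"open",round(o["opening"],4),"gf",round(float(np.max(o["grasp_force"])),1),"F",np.round(o["ft_force"],1))
E
python3 - <<'E'
from h import *
st(); g=M-.075*mx
for y in(ma,ma-np.pi,ma+np.pi): 
    q=inverse_kinematics([*g,.15],[np.pi,0,y]); print(y,None if q is None else np.round(q,2))
    q=inverse_kinematics([*(B-.026*bx),.15],[np.pi,0,y-ma+ba]); print(None if q is None else np.round(q,2))
movep([*g,.16],[np.pi,0,ma]); st()
im,d,c=snap("wrist"); save(im,"w1"); W=cloud(d,c); F=fr(W,M,ma).reshape(-1,3); F=F[~np.isnan(F[:,0])]
P=F[(F[:,2]>.036)&(F[:,2]<.055)&(F[:,0]<-.058)&(F[:,0]>-.12)&(abs(F[:,1])<.05)]
print(len(P),np.percentile(P,[1,50,99],0).round(4)); 
r=cv2.minAreaRect((P[:,:2]*1000).astype(np.float32)); print(r)
P=F[(F[:,2]>.073)&(F[:,2]<.08)&(abs(F[:,0])<.08)&(abs(F[:,1])<.05)]
if len(P)>9: print("angles",np.percentile(P,[1,50,99],0).round(4))
E
```

```text
t 0.1 tcp [ 0.1641 -0.6025  0.2303] [-3.14  -0.     0.266] q6 -0.13 open 0.0853 gf 0.0 F [ 0.  -0.6 -0.3]
0.13002702927357757 [-0.6   0.25  1.64 -0.    1.24  0.84]
[ 0.34  0.24  1.66 -0.    1.24  1.71]
-3.0115656243162157 [-0.6   0.25  1.64  0.    1.24 -2.3 ]
[ 0.34  0.24  1.66  0.    1.24 -1.43]
3.2716196828633706 [-0.6   0.25  1.64  0.    1.24 -2.3 ]
[ 0.34  0.24  1.66  0.    1.24 -1.43]
t 1.93 tcp [ 0.5438 -0.2775  0.1603] [ 3.141 -0.     0.129] q6 0.84 open 0.0856 gf 0.0 F [ 0.3 -0.3  0.4]
2784 [[-0.0924 -0.0241  0.0436]
 [-0.0749  0.0003  0.0453]
 [-0.0583  0.0245  0.0466]]
((-75.63494873046875, 0.14459991455078125), (35.35324478149414, 50.03055191040039), 0.3017615079879761)
angles [[-0.0518 -0.0311  0.0731]
 [-0.025   0.0008  0.0752]
 [ 0.0555  0.032   0.0785]]
```

View pics/w1.png

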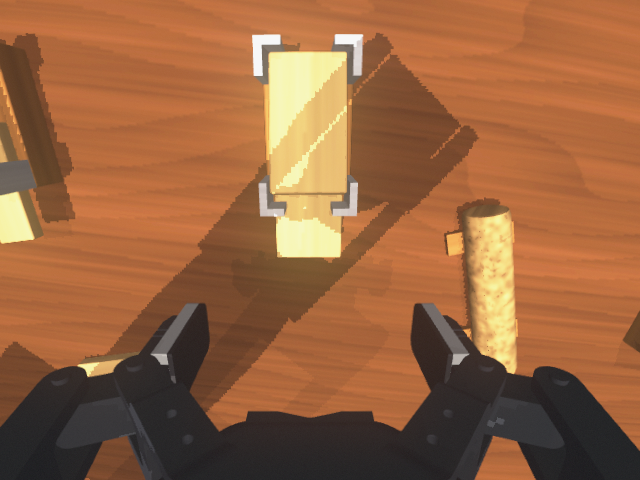

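The wrist view puts the board end at (310,230), between the angles at (270,200) and (348,200). Its front edge is 93.3 mm from the magazine origin, it is 50 mm wide and centred, and its yaw is within 0.3°. Now I descend, grip and draw.

```bash
python3 - <<'E'
from h import *
print("cam rel TCP",(np.array(get_calibration("wrist")["world_from_camera"])[:3,3]-observe()["eef_pos"]).round(3))
g=M-.075*mx
hit=move_l([*g,.031],feed=.1,max_force=8); print(hit); st()
if not hit:
    gripper_to(.04,f_grip=35); st()
    move_l([*(g-.008*mx),.031],feed=.04,max_force=15); st()
    im,d,c=snap("side"); save(im[230:400,280:480].repeat(3,0).repeat(3,1),"s2")
E
```

```text
cam rel TCP [0.077 0.01  0.142]
False
t 3.42 tcp [ 0.5448 -0.2768  0.0319] [ 3.141e+00 -1.000e-03  1.300e-01] q6 0.84 open 0.0852 gf 0.0 F [-0.6  0.  -0.3]
t 3.85 tcp [ 0.5444 -0.2766  0.0317] [ 3.141e+00 -1.000e-03  1.300e-01] q6 0.84 open 0.049 gf 39.9 F [-1.3  1.1  4.6]
t 4.2 tcp [ 0.5359 -0.2778  0.0315] [ 3.141 -0.     0.13 ] q6 0.83 open 0.0486 gf 40.0 F [-0.8  0.2  5.6]
```

View pics/s2.png

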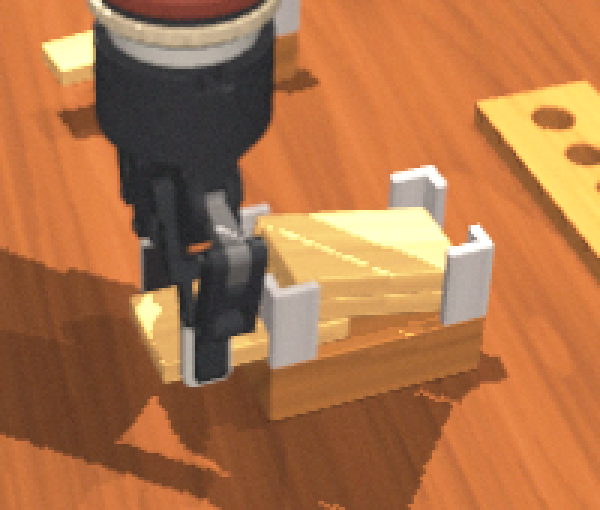

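The board is held between the pads at crop (215,350), and the stack tips back onto the floor behind it as it moves. I continue the draw.

```bash
python3 - <<'E'
from h import *
g=M-.075*mx
print(move_l([*(g-.07*mx),.0315],feed=.05,max_force=15)); st(); hold(.3)
e=np.array(observe()["eef_pos"]); move_l([*e[:2],.16],feed=.15); st()
im,d,c=snap("wrist"); save(im,"w3"); F=fr(cloud(d,c),M,ma).reshape(-1,3); F=F[~np.isnan(F[:,0])]
P=F[(abs(F[:,0])<.06)&(abs(F[:,1])<.022)]; print("stack z pct",np.percentile(P[:,2],[5,50,95]).round(4), np.histogram(P[:,2],np.arange(.02,.085,.005))[0])
P=F[(abs(F[:,0])<.06)&(abs(F[:,1])<.022)&(P_z:=F[:,2]>.05)]; print("top x range",np.percentile(P,[1,99],0).round(4))
E
```

```text
False
t 5.64 tcp [ 0.475  -0.2855  0.0315] [ 3.141 -0.     0.13 ] q6 0.76 open 0.0491 gf 39.4 F [ 0.7  0.1 -1. ]
t 6.95 tcp [ 0.4742 -0.285   0.1588] [-3.14e+00  1.00e-03  1.30e-01] q6 0.76 open 0.049 gf 39.4 F [-0.8  0.3 -1.4]
stack z pct [-0.0002  0.0569  0.0585] [   3   57  654   30  118  107   98 6316   16   27   85  115]
top x range [[-0.0519 -0.0216  0.0542]
 [ 0.0083  0.0217  0.0755]]
```

View pics/w3.png

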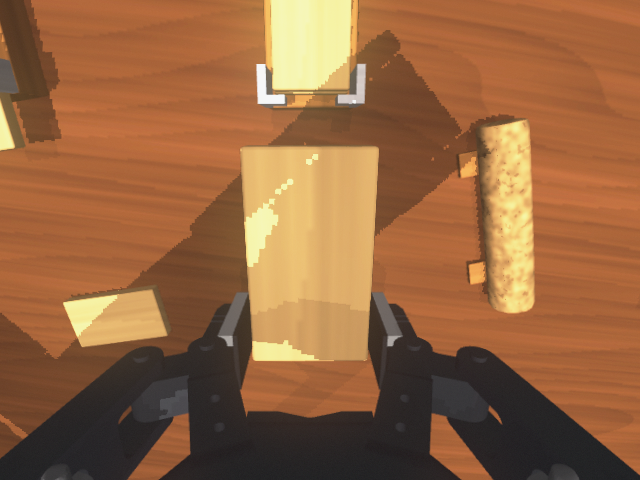

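The board is held at image (310,250). The stack's top is flat at 57–58 mm, so the two remaining boards have dropped (34+24). Next I measure the held board's pitch and offset, carry it over the box, and check from there.

```bash
python3 - <<'E'
from h import *
def held(a):
    e=np.array(observe()["eef_pos"]); im,d,c=snap("wrist"); W=cloud(d,c); F=fr(W,e[:2],a); F[...,2]-=e[2]
    Q=F.reshape(-1,3); m=(~np.isnan(Q[:,0]))&(abs(Q[:,2])<.035)&(abs(Q[:,1])<.022)&(Q[:,0]>-.03)&(Q[:,0]<.1); P=Q[m]
    A=np.c_[P[:,:2],np.ones(len(P))]; k=np.linalg.lstsq(A,P[:,2],rcond=None)[0]
    print("held n",len(P),"x",np.percentile(P[:,0],[.5,99.5]).round(4),"y tilt,x tilt",k.round(4)); return im,W
held(ma)
p=B-.0267*bx
movep([*p,.17],[np.pi,0,ba]); st()
im,W=held(ba); save(im,"w4")
F=fr(W,B,ba).reshape(-1,3); F=F[~np.isnan(F[:,0])]
R=F[(F[:,2]>.028)&(F[:,2]<.042)&(abs(F[:,0])<.11)&(abs(F[:,1])<.09)]
print("rim",len(R),R.min(0).round(4),R.max(0).round(4),np.percentile(R,[2,98],0).round(4))
E
```

```text
held n 24417 x [-0.0167  0.0721] y tilt,x tilt [-0.0059  0.0017  0.0136]
t 9.07 tcp [0.539  0.2713 0.1699] [3.141 0.    0.193] q6 1.71 open 0.0485 gf 39.4 F [ 0.  -0.1 -0.5]
held n 24418 x [-0.0167  0.0721] y tilt,x tilt [-0.0038 -0.0009  0.0136]
rim 5802 [-0.088  -0.0658  0.028 ] [0.0907 0.0698 0.038 ] [[-0.0808 -0.064   0.0287]
 [ 0.0899  0.0675  0.0366]]
```

View pics/w4.png

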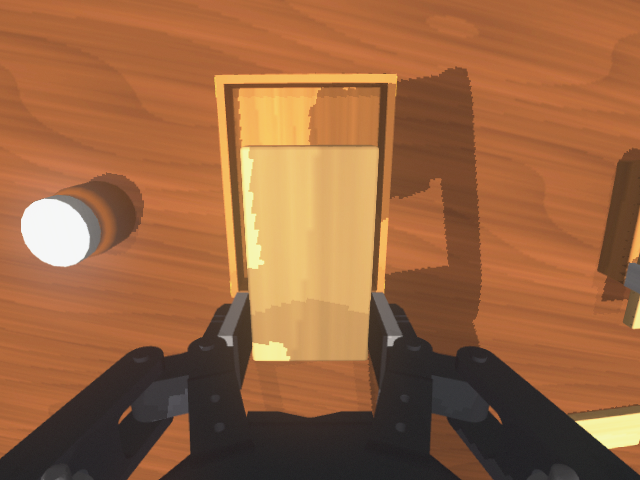

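The board is level, and its centre is 27.7 mm ahead of the TCP. The box rim spans image (215..397, 75..), and the board sits centred over it; the box centre agrees within 2 mm. I lower and release.

```bash
python3 - <<'E'
from h import *
by=np.array([-bx[1],bx[0]]); p=B-.027*bx+.0015*by
print(move_l([*p,.03],feed=.12,max_force=10)); 
print(move_l([*p,.0045],feed=.03,max_force=5)); st()
gripper_to(.068); st(); hold(.2)
e=np.array(observe()["eef_pos"]); move_l([*e[:2],.17],feed=.12); st()
im,d,c=snap("wrist"); save(im,"w5"); F=fr(cloud(d,c),B,ba).reshape(-1,3); F=F[~np.isnan(F[:,0])]
P=F[(F[:,2]>.0135)&(F[:,2]<.024)&(abs(F[:,0])<.078)&(abs(F[:,1])<.05)]
print(len(P),np.median(P[:,2]),cv2.minAreaRect((P[:,:2]*1000).astype(np.float32)),np.percentile(P,[1,99],0).round(4))
im,d,c=snap("scene"); F=fr(cloud(d,c),M,ma).reshape(-1,3); F=F[~np.isnan(F[:,0])]
P=F[(F[:,2]>.054)&(F[:,2]<.062)&(abs(F[:,0])<.07)&(abs(F[:,1])<.024)]; print("stack",len(P),np.percentile(P,[1,50,99],0).round(4))
E
```

```text
False
False
t 11.44 tcp [0.5382 0.2738 0.0047] [-3.142 -0.     0.195] q6 1.72 open 0.0487 gf 39.4 F [-0.2 -0.6  0.1]
t 11.77 tcp [0.5382 0.2738 0.0047] [-3.142 -0.     0.195] q6 1.72 open 0.068 gf 0.0 F [ 0.2 -0.5  0.3]
t 13.5 tcp [0.5375 0.2735 0.1689] [3.141e+00 2.000e-03 1.950e-01] q6 1.72 open 0.0678 gf 0.0 F [-0.   0.7 -0. ]
6338 0.017204166010461958 ((0.06549072265625, 1.9587860107421875), (90.01717376708984, 50.207481384277344), 0.29496440291404724) [[-0.0436 -0.0224  0.0155]
 [ 0.0442  0.0264  0.0188]]
stack 2105 [[-0.0486 -0.0236  0.0551]
 [ 0.0025 -0.0004  0.058 ]
 [ 0.0536  0.0235  0.0607]]
```

View pics/w5.png

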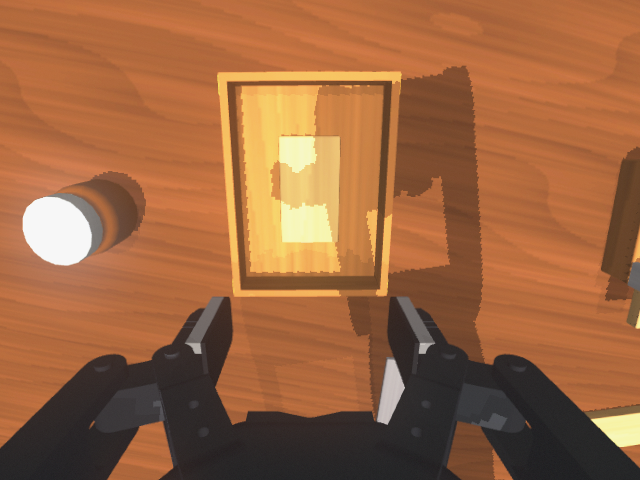

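The board lies flat at image (310,190), centred in the box. It is 2 mm from the box centre and 0.3° off the long sides, with its top at 17 mm. The stack spans −50 to +54 mm with its top at 58 mm, so the next board is on the magazine's floor.

```bash
python3 -c "
from plant import *
print(job_done())"
```

```text
the job is handed in; nothing more can be done
None
```

The bottom wide board was drawn out and laid flat in the box, about 2 mm from its centre and 0.3° off its long sides; the stack dropped onto the magazine's floor, and the job was handed in (last clock reading 13.5 s; no verdict was shown).

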